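# Spin the bottle-rinsing carousel and park it at the pointer

### The job

Take the knob of the bottle-rinsing carousel's crank and turn it anticlockwise (seen from above) until the glass shelf runs at about 24 turns a minute, keep the shelf between 21 and 27 turns a minute for eight seconds without a break to fling the bottles dry, then bring it in one go to a stop with its steel lug facing the pointer post, let go and draw back. Drive the shelf by its crank only, never faster than 32 turns a minute, never let it run backwards or, once it has been running, stand still anywhere but at the pointer, and leave the bottles and everything else on the counter undisturbed.

Things in the scene. Friction and masses are not known exactly. Their poses are not given: they have to be found in the camera images.
- tray: Fixed rinsing carousel: a square wooden drip tray 360 x 360 mm, 12 mm thick with a 20 mm rim, on the counter; origin under its centre, on the vertical axis about which shelf and crank turn. Its +x points from the axis to the steel pointer post. z up.
- pointer (a point): Top of the fixed steel pointer post on the tray, 14 mm square, 100 mm high, 166 mm from the axis along the tray's +x; a thin finger on it points to the axis.
- shelf (a joint): Angle of the turning glass shelf about the vertical axis, rad, unlimited (whole turns count up), growing anticlockwise seen from above. The lug faces the pointer at 0 and every multiple of 2 pi. Inertia of the shelf with its clipped bottles nominally 0.021 kg m2 (hidden, 0.6 to 1.5 times that); bearing drag 0.005 N m per rad/s plus 0.003 N m dry friction. It coasts on by itself.
- lug (a point): Top of the steel lug on the turning shelf: a block 34 mm radial, 40 mm wide, this point 133 mm from the axis, top 94 mm above the counter. The glass shelf is 260 mm across, 10 mm thick, underside 44 mm up, with a chrome rail and five small bottles clipped in a ring at 94 mm radius (tops 128 mm above the counter). Shelf, bottles and lug are not to be touched; the crank above drives them.
- knob (a point): On the axis of the crank's black knob, 194 mm above the counter. The knob is an upright round handle 32 mm in diameter, from 164 to 212 mm above the counter. It travels a circle of 70 mm radius about the tray's axis and spins freely about its own upright axis, so it can be gripped from above and carried round without turning the tool.
- crank: Flat steel crank arm, 20 mm wide, top 160 mm above the counter; origin on the tray's axis, +x to the knob. It drives the shelf through a fluid coupling: torque 0.020 N m per rad/s of speed difference, both ways (a slower crank brakes the shelf). In steady running the crank turns 1.25 times as fast as the shelf plus 0.15 rad/s; the shelf lags by a time constant of about 0.8 s.
- spare_a: Loose small white bottle, 34 mm across, 85 mm high, on the counter to the right; origin under its centre. Leave alone.
- spare_b: Loose small amber jar, 38 mm across, 75 mm high, standing in a corner of the tray beside the pointer; origin under its centre. Leave alone.
- spare_c: Loose small green glass bottle, 34 mm across, 95 mm high, standing in a corner of the tray beside the pointer; origin under its centre. Leave alone.
- cup: Loose white tooth mug, 76 mm across, 95 mm high, on the counter to the left; origin under its centre. Leave alone.
- shampoo: Loose orange bottle, 64 mm across, 170 mm high, on the counter to the left; origin under its centre. Leave alone.
- brush: Loose wooden brush lying on the counter to the left. Leave alone.
- cream: Loose white jar, 70 mm across, 50 mm high, on the counter at the far right; origin under its centre. Leave alone.

How it is judged:
By the outcome, as a careful person would: the job done as asked, in the order asked, and still so for the second after the job is handed in, with the robot touching nothing.
It also fails if it takes over 72 s, if anything falls off the work surface, if the arm or the gripper's body presses on something with over 40 N, if the wrist force passes 120 N, or if a joint passes its speed limit or range.

### The arm

A 6-joint arm with a two-finger parallel gripper is mounted at the origin on the work surface. World frame = base frame: x ahead of the robot, y to its left, z up, the work surface at z = 0. Lengths are in mm, angles in degrees, forces in N, time in s.
With the tool pointing down it reaches from about 275 to 750 mm from the base axis. Payload 10.2 kg.
Tool frame: the origin (TCP) lies on the centre line of the jaws, within the pads' length; the fingertips stand 8 mm ahead of it and the grasp point (between the pads) lies 11 mm behind it; z points along the fingers, x is the direction in which the jaws open and shut, and the axes are right-handed (so a half turn about z gives the same grasp; the last joint's range is limited). The gripper opens to 88 mm and grips with 3 to 60 N. Pads are 18 mm wide; open, the fingers measure 123 mm over their backs; the gripper's body (75 mm by 187 mm) begins 45 mm behind the grasp point.
Start: joints at [56.814, 17.928, 85.812, -0, 76.261, -12.8], TCP at [182.892, 492.12, 246.72] pointing down, gripper open.
Joint ranges: [-168.41, 168.41], [-55.51, 124.54], [10.69, 146.95], [-70.63, 250.63], [1, 178], [-165.06, 165.06]. Speed limits (degrees/s): [136.94, 136.94, 172.46, 180, 180, 180].

### API

Orientations are given as [roll, pitch, yaw] about the fixed x, y, z axes, in that order (R = Rz(yaw) Ry(pitch) Rx(roll)).
In Python, from station import get_obs, grab_frame, sign_off gives the robot as it stands. The module is installed in compiled form; this text tells all that it offers.
- The arm moves only by the shell command python3 -m crank 'ROWS' [FORCE]. ROWS is JSON, a list that holds one entry, the list of rows, each a list of 5 numbers: the opening, from 0 (shut) to 1 (fully open), then the shift along the tool's x, y, z in m, then the turn about the tool's z in degrees. A call has 1 to 8 rows; each row shifts and turns the commanded pose from where the row before left it, along the tool's axes as they then stand; what a row does not reach is not made up. A row lasts 1/12 s, in which the tool goes at most 41.7 mm and 7.16 degrees, less where a joint would pass 70% of its speed; a pose out of reach is approached as far as the arm can. A call is refused whole if a number of a shift passes 0.0417 or a number of a turn 7.16, either way. A call with a gripper value outside its range is refused whole. The fingers move at their own pace and stop on an object; FORCE is the grip in N (left out, the last holds). Time passes only in rows, so rows that do not move let the fingers close. It gives the time, the measured TCP pose, the force and the opening at its end, in the units of the state.
- get_obs(): the state, without advancing time (a new reading comes with each control period).
- grab_frame(name): name is "scene" or "side" or "wrist"; returns a dict with "image" (384x512x3 uint8, red, green, blue), "z_map" (384x512 float32, mm along the optical axis (not along the pixel's ray), 0 where there is no reading), "mtx" (3x3 intrinsics, pixels), "k1" (the pictures are not rectified: a ray, as slopes to the right and down, at radius r is drawn at 1 + k1 r^2 times it, then the intrinsics apply), "eye" and "rotation" of the camera in the world; the wrist camera has in their place "mount" (4x4, takes a point from camera to tool coordinates, whose origin is the TCP and whose axes are the tool frame's). Camera axes: x right, y up, looking along -z (the intrinsics and any distortion apply to the point x, -y, -z); pixel columns grow to the right and rows downward; lengths in mm; the calibration is good to about 2 mm. A picture is of the moment at which its call begins: read the wrist's pose just before it.
- sign_off(): hands the job in, once; it reports no verdict.
The state is a dict: "time_s": time; "joint_pos": joint angles; "joint_vel": joint speeds; "tau": joint torques, N m; "tcp_pos": TCP position; "tcp_rot": TCP orientation; "ft_force": force on the tool from outside, world axes, zero at the start; "torque": the same for the moment, N m; "gripper_width": finger opening in mm.
Only numpy, scipy, OpenCV 4.12 (cv2) and the standard library are available. Lean on these libraries where they do the work, as an engineer would, in place of code of your own. Each camera call takes 0.05 s, during which the arm holds its last target.

## Working session

There is one attempt and no reset: what is moved stays moved. The work goes in short steps, Python scripts to look and compute and a shell command to move; the robot and the scene stay as the last step left them, time stands still between calls to the robot, and variables do not carry over. Pictures are saved under pics/ and viewed, and the job is handed in when it is done.

```bash
mkdir -p pics; ls
cat > h.py <<'E'
import numpy as np,cv2
from station import get_obs,grab_frame
def save(n,f): cv2.imwrite('pics/'+n+'.png',cv2.cvtColor(f['image'],cv2.COLOR_RGB2BGR))
def und(f,uv):
    K=np.array(f['mtx']);uv=np.atleast_2d(np.array(uv,float))
    d=np.c_[(uv[:,0]-K[0,2])/K[0,0],(uv[:,1]-K[1,2])/K[1,1]]
    s=d.copy()
    for _ in range(30): s=d/(1+f['k1']*(s**2).sum(1,keepdims=True))
    return s
def plane(f,uv,z):
    s=und(f,uv);c=np.c_[s[:,0],-s[:,1],-np.ones(len(s))]
    w=c@np.array(f['rotation']).T;e=np.array(f['eye'])
    return e+w*((z-e[2])/w[:,2])[:,None]
E
python3 - <<'E'
from h import *
print(get_obs())
for n in('scene','side'):
    f=grab_frame(n);save(n+'0',f);print(n,f['eye'],f['rotation'],f['mtx'],f['k1'],sep='\n')
    np.save('pics/'+n+'0.npy',f,allow_pickle=True)
E
```

```text
pics
{'time_s': 0.0, 'joint_pos': array([ 5.68138006e+01,  1.79577548e+01,  8.58525322e+01,  1.21669792e-03,
        7.62607041e+01, -1.28008426e+01]), 'joint_vel': array([ 0.00898079, -0.01819375,  0.02912807,  0.04612551,  0.03210901,
       -0.10175636]), 'tau': array([ 9.46294713e-04, -4.02208757e+01, -2.52275097e+01,  6.95525296e-02,
        3.52451240e-02, -1.28413840e-04]), 'tcp_pos': array([182.76171757, 491.9188736 , 246.18585396]), 'tcp_rot': array([-1.79983119e+02,  6.89649954e-02,  6.96143637e+01]), 'ft_force': array([-0.04566554,  0.17910543,  0.18922473]), 'torque': array([ 0.01984184, -0.02365603, -0.04348703]), 'gripper_width': 88.04384892453928}
scene
[1298.14585488  482.89810839 1019.01543191]
[ 43.84043586   0.34090906 119.62995419]
[[411.13148643   0.         247.96468366]
 [  0.         411.13148643 191.61055559]
 [  0.           0.           1.        ]]
-0.09697512405860266
side
[  811.96981304 -1008.76411796  1084.76005213]
[48.70904985  0.30163456 11.91021261]
[[464.92610938   0.         263.12296462]
 [  0.         464.92610938 190.15568458]
 [  0.           0.           1.        ]]
-0.07177818112138666
```

Rotation is given as roll/pitch/yaw; I'll convert it.

```bash
sed -i "s/np.array(f\['rotation'\]).T/Rot.from_euler('xyz',f['rotation'],degrees=True).as_matrix().T/; 1a from scipy.spatial.transform import Rotation as Rot" h.py; grep -n Rot h.py
```

```text
2:from scipy.spatial.transform import Rotation as Rot
13:    w=c@Rot.from_euler('xyz',f['rotation'],degrees=True).as_matrix().T;e=np.array(f['eye'])
```

View pics/scene0.png

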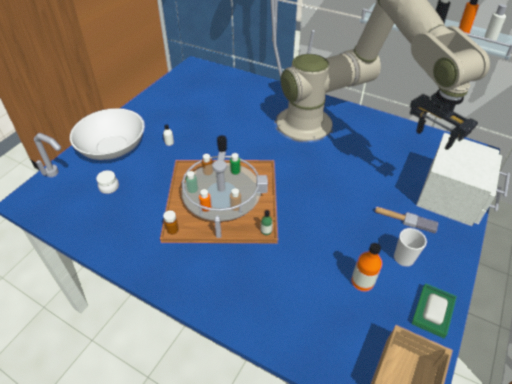

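View pics/side0.png

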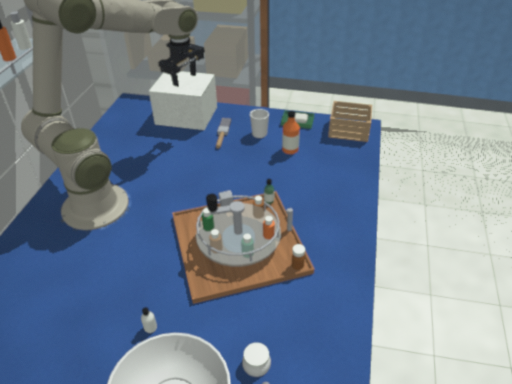

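The scene view shows the tray at about (175,161)-(278,241), the knob at (222,143), the lug at (262,185) and the pointer at (217,225). The side view shows the knob at (212,202) and the pointer at (290,215). I'll zoom in to measure.

Run:
```python
from h import *
for n,(x,y,w,h) in dict(scene=(150,125,140,125),side=(160,170,165,140)).items():
    im=cv2.imread(f'pics/{n}0.png')[y:y+h,x:x+w]
    cv2.imwrite(f'pics/{n}0z.png',cv2.resize(im,None,fx=4.5,fy=4.2,interpolation=cv2.INTER_CUBIC) if 0 else cv2.resize(im,None,fx=4,fy=4,interpolation=cv2.INTER_CUBIC))
    f=np.load(f'pics/{n}0.npy',allow_pickle=True).item()
    # black knob mask
    hsv=cv2.cvtColor(cv2.imread(f'pics/{n}0.png'),cv2.COLOR_BGR2HSV)
    m=(hsv[...,2]<60).astype(np.uint8); m2=np.zeros_like(m);m2[y:y+h,x:x+w]=m[y:y+h,x:x+w]
    k,l,s,c=cv2.connectedComponentsWithStats(m2)
    for i in range(1,k):
        if s[i,4]>15: print(n,s[i],c[i],plane(f,c[i],188))
    # brown tray mask
    m=((hsv[...,0]<20)&(hsv[...,1]>90)&(hsv[...,2]>70)).astype(np.uint8)
    m2[:]=0;m2[y:y+h,x:x+w]=m[y:y+h,x:x+w]
    cs,_=cv2.findContours(m2,cv2.RETR_EXTERNAL,cv2.CHAIN_APPROX_NONE)
    ct=max(cs,key=cv2.contourArea);hull=cv2.convexHull(ct)
    q=cv2.approxPolyDP(hull,6,True)[:,0];print(q, plane(f,q,20),plane(f,q,20).mean(0),sep='\n')
```

```text
scene [218 136   8  15 102] [221.58823529 143.20588235] [[462.99241708 -93.92877608 188.        ]]
[[272 161]
 [276 242]
 [161 241]
 [176 161]]
[[ 290.53423827    3.33328625   20.        ]
 [ 609.00061873  181.43062177   20.        ]
 [ 777.59915749 -124.27311519   20.        ]
 [ 461.06107266 -302.07414913   20.        ]]
[534.54877179 -60.39583907  20.        ]
side [207 195  10  17 134] [211.68656716 202.32089552] [[464.14430724 -91.23914504 188.        ]]
[[275 193]
 [312 271]
 [194 302]
 [174 213]]
[[ 599.43764844  170.04573723   20.        ]
 [ 768.62810468 -143.08881282   20.        ]
 [ 466.57900145 -315.90669394   20.        ]
 [ 291.67973094    5.59929198   20.        ]]
[531.58112138 -70.83761939  20.        ]
```

View pics/scene0z.png

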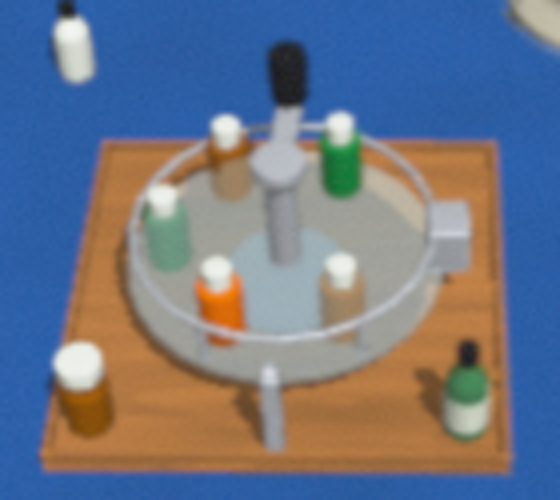

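View pics/side0z.png

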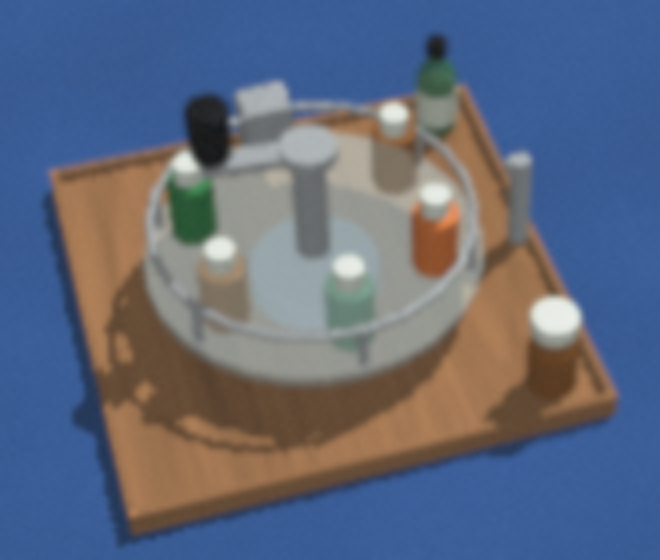

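Run:
```python
from h import *
S={n:np.load(f'pics/{n}0.npy',allow_pickle=True).item() for n in('scene','side')}
def px(n,l):
    o=np.array({'scene':(150,125),'side':(160,170)}[n]); return (np.array(l,float)+.5)/4-.5+o
def tri(a,b):
    A=[];B=[]
    for n,p in(('scene',a),('side',b)):
        f=S[n];q=px(n,[p]);e=np.array(f['eye']);d=plane(f,q,0)[0]-e;d/=np.linalg.norm(d)
        P=np.eye(3)-np.outer(d,d);A.append(P);B.append(P@e)
    x=np.linalg.lstsq(np.vstack(A),np.hstack(B),rcond=None)[0];
    return x,np.hstack(B)-np.vstack(A)@x
for nm,a,b in [('hub',(278,162),(307,145)),('ptr top',(268,370),(518,157)),('lug top',(449,218),(262,100)),('knobtop',(288,50),(207,104)),('c1',(496,143),(52,172)),('c2',(103,142),(133,520)),('c3',(45,455),(615,402)),('c4',(510,455),(465,88))]:
    x,r=tri(a,b);print(nm,x.round(1),np.abs(r).max().round(1))
for z in(16,20,32):
  for n,l in(('scene',[(496,143),(510,455),(45,455),(103,142)]),('side',[(52,172),(465,88),(615,402),(133,520)])):
    p=plane(S[n],px(n,l),z);d1=p[0]-p[2];d2=p[1]-p[3]
    print(z,n,p.mean(0).round(1),[round(np.linalg.norm(p[i]-p[i-1]),1) for i in range(4)],[ (np.degrees(np.arctan2(*(p[(i+1)%4]-p[i])[1::-1]))).round(1) for i in range(4)])
for z in (164,170): print(z,plane(S['scene'],px('scene',[(278,162)]),z),plane(S['side'],px('side',[(307,145)]),z))
f=S['scene'];zm=f['z_map'];print(zm[135:152,222])
```

```text
hub [528.4 -63.2 160.2] 0.2
ptr top [671.7  14.8 103.6] 0.4
lug top [458.5  50.   93.1] 0.5
knobtop [465.  -91.3 214.4] 0.4
c1 [285.8   7.   20.1] 0.6
c2 [ 459.3 -307.6   19.1] 1.2
c3 [ 769.8 -134.    15.3] 2.1
c4 [599.  178.2  21.4] 2.1
16 scene [523.9 -65.4  16. ] [np.float64(360.2), np.float64(356.0), np.float64(356.4), np.float64(359.3)] [np.float64(28.9), np.float64(-60.5), np.float64(-150.5), np.float64(119.0)]
16 side [529.2 -62.5  16. ] [np.float64(361.8), np.float64(359.5), np.float64(361.4), np.float64(355.8)] [np.float64(28.6), np.float64(-61.6), np.float64(-151.3), np.float64(119.0)]
20 scene [527.  -63.2  20. ] [np.float64(358.7), np.float64(354.6), np.float64(355.0), np.float64(357.9)] [np.float64(28.9), np.float64(-60.5), np.float64(-150.5), np.float64(119.0)]
20 side [530.2 -66.   20. ] [np.float64(360.5), np.float64(358.1), np.float64(360.0), np.float64(354.4)] [np.float64(28.6), np.float64(-61.6), np.float64(-151.3), np.float64(119.0)]
32 scene [536.2 -56.6  32. ] [np.float64(354.4), np.float64(350.3), np.float64(350.7), np.float64(353.6)] [np.float64(28.9), np.float64(-60.5), np.float64(-150.5), np.float64(119.0)]
32 side [533.4 -76.7  32. ] [np.float64(356.4), np.float64(354.1), np.float64(355.9), np.float64(350.5)] [np.float64(28.6), np.float64(-61.6), np.float64(-151.3), np.float64(119.0)]
164 [[532.12210396 -60.78121866 164.        ]] [[529.28153522 -66.83097166 164.        ]]
170 [[537.4976122 -56.965994  170.       ]] [[531.12363258 -72.96894308 170.        ]]
[1291.4188 1290.2809 1282.949  1279.9283 1278.3538 1273.6674 1277.672
 1274.8475 1289.5293 1281.4154 1284.8256 1293.6177 1289.6942 1296.4701
 1294.4141 1300.9801 1303.131 ]
```

Estimates so far: axis ≈ (528.5, -64), tray yaw ≈ 28.9°, knob ≈ (465, -91.5), shelf ≈ +92.6°. Next I move clear of the box and turn the tool to yaw 0.

```bash
python3 -m crank '[[[1,-0.024,0.025,0,0],[1,-0.024,0.025,0,0],[1,-0.024,0.025,0,0],[1,-0.024,0.025,0,0],[1,-0.024,0.025,0,0],[1,0,0,0,7],[1,0,0,0,7],[1,0,0,0,7]]]' 8; python3 -m crank '[[[1,0,0,0,7],[1,0,0,0,7],[1,0,0,0,7],[1,0,0,0,7],[1,0,0,0,7],[1,0,0,0,7],[1,0,0,0,6.6],[1,0,0,0,0]]]'
```

```text
time_s: 0.77
tcp_pos: [258.5, 335.5, 246.6]
tcp_rot: [-180.0, 0.0, 48.2]
ft_force: [-0.3, 0.1, 0.8]
gripper_width: 88.0
time_s: 1.43
tcp_pos: [258.2, 336.0, 246.5]
tcp_rot: [180.0, 0.0, -0.2]
ft_force: [-0.6, -0.4, 0.1]
gripper_width: 88.2
```

```bash
python3 -m crank '[[[1,0.0165,0.034,0,0],[1,0.0165,0.034,0,0],[1,0.0165,0.034,0,0],[1,0.0165,0.034,0,0],[1,0.0165,0.034,0,0],[1,0.0165,0.034,0,0],[1,0.0165,0.034,0,0],[1,0.0165,0.034,0,0]]]'; python3 -m crank '[[[1,0.015,0.03,-0.02,0],[1,0.015,0.03,-0.02,0],[1,0.015,0.03,-0.02,0],[1,0.015,0.03,-0.02,0],[1,0.015,0.03,-0.02,0],[1,0,0.006,0,0],[1,0,0,0,0]]]';python3 - <<'E'
from h import *
o=get_obs();print(o['tcp_pos'],o['tcp_rot'])
f=grab_frame('wrist');save('w1',f);f['pose']=(o['tcp_pos'],o['tcp_rot']);np.save('pics/w1.npy',f,allow_pickle=True);print(f['mount'],f['mtx'],f['k1'])
E
```

```text
time_s: 2.1
tcp_pos: [390.6, 62.2, 246.8]
tcp_rot: [-180.0, -0.0, 0.2]
ft_force: [0.5, 0.7, 0.2]
gripper_width: 88.1
time_s: 2.68
tcp_pos: [465.6, -93.4, 346.4]
tcp_rot: [-180.0, 0.0, 0.0]
ft_force: [-0.7, -0.1, -1.2]
gripper_width: 88.0
[465.62674531 -93.35282896 346.43118672] [-1.79999262e+02  1.36998058e-02  4.69244221e-02]
[[ 9.99999364e-01  9.56493092e-04  5.98249975e-04  1.26590533e+00]
 [ 1.09129505e-03 -9.54585241e-01 -2.97935945e-01 -7.81365100e+01]
 [ 2.86106923e-04  2.97936408e-01 -9.54585677e-01 -1.39774386e+02]
 [ 0.00000000e+00  0.00000000e+00  0.00000000e+00  1.00000000e+00]] [[322.15348689   0.         257.24497193]
 [  0.         322.15348689 191.9131464 ]
 [  0.           0.           1.        ]] -0.01198123842867343
```

View pics/w1.png

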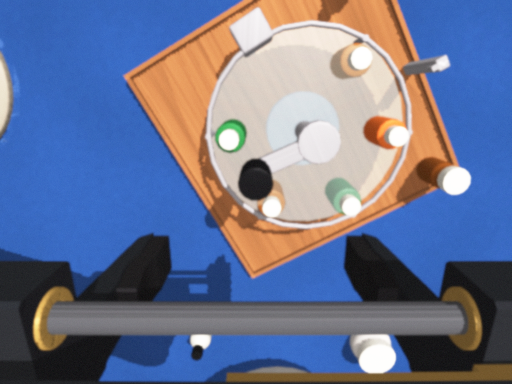

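The wrist view shows the knob at (256,179), the hub at (319,142), the lug at (251,30) and the pointer top at (443,63). I'll fit these.

```bash
cat >> h.py <<'E'
def wplane(f,uv,z):
    p,r=f['pose'];R=Rot.from_euler('xyz',r,degrees=True).as_matrix();M=np.array(f['mount'])
    s=und(f,uv);c=np.c_[s[:,0],-s[:,1],-np.ones(len(s))]
    w=c@M[:3,:3].T@R.T;e=R@M[:3,3]+p
    return e+w*((z-e[2])/w[:,2])[:,None]
E
python3 - <<'E'
from h import *
f=np.load('pics/w1.npy',allow_pickle=True).item();im=cv2.imread('pics/w1.png')
z=cv2.resize(im[0:290,110:490],None,fx=2.1,fy=2.05,interpolation=cv2.INTER_CUBIC) if 0 else cv2.resize(im[0:290,110:490],None,fx=2,fy=2,interpolation=cv2.INTER_CUBIC)
cv2.imwrite('pics/w1z.png',z)
m=(im.max(2)<60).astype(np.uint8);m[:,:220]=0;m[:,290:]=0;m[230:]=0;m[:140]=0
k,l,s,c=cv2.connectedComponentsWithStats(m);i=1+np.argmax(s[1:,4]);print(s[i],c[i])
cs,_=cv2.findContours((l==i).astype(np.uint8),0,cv2.CHAIN_APPROX_NONE)
e=cv2.fitEllipse(cs[0]);print(e,wplane(f,c[i],190),wplane(f,c[i],200))
print('tray corners',wplane(f,[(126,76),(253,276)],20))
print('hub',wplane(f,[(319.5,141.5)],160),'lug',wplane(f,[(250,25)],94),'ptr',wplane(f,[(443,63)],100))
E
```

```text
[ 239  160   33   39 1018] [255.14440079 179.5324165 ]
((255.146484375, 179.5708465576172), (31.603200912475586, 39.195499420166016), 1.2582452297210693) [[464.6853667  -95.31731445 190.        ]] [[464.75885311 -92.61310996 200.        ]]
tray corners [[ 287.13144071    5.36544372   20.        ]
 [ 459.52555609 -306.23156545   20.        ]]
hub [[529.67773835 -63.58839726 160.        ]] lug [[458.69897493  54.87843078  94.        ]] ptr [[675.0975798   15.75706739 100.        ]]
```

View pics/w1z.png

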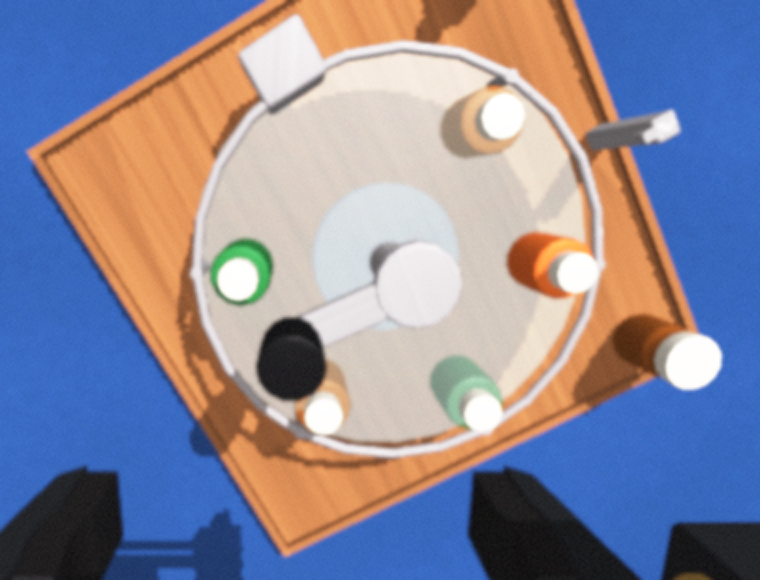

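Combined estimate: axis (529, -63.5), knob (465, -92), radius 70, crank at world angle 203.8°, pointer at 28.8°. I'll descend straight onto the knob and check before closing.

```bash
python3 -m crank '[[[1,0,-0.0015,0.03,0],[1,0,0,0.035,0],[1,0,0,0.035,0],[1,0,0,0.03,0],[1,0,0,0.02,0],[1,0,0,0.013,0],[1,0,0,0,0]]]' 15
python3 - <<'E'
from h import *
f=grab_frame('scene');save('s2',f)
g=grab_frame('side');save('d2',g)
a=cv2.imread('pics/s2.png')[100:240,150:290];b=cv2.imread('pics/d2.png')[150:290,160:300]
cv2.imwrite('pics/2z.png',cv2.resize(np.hstack([a,b]),None,fx=2.8,fy=2.8,interpolation=cv2.INTER_CUBIC))
E
```

```text
time_s: 3.32
tcp_pos: [463.4, -88.2, 180.8]
tcp_rot: [-179.8, 0.3, 0.2]
ft_force: [-0.0, -0.3, -0.3]
gripper_width: 87.7
```

View pics/2z.png

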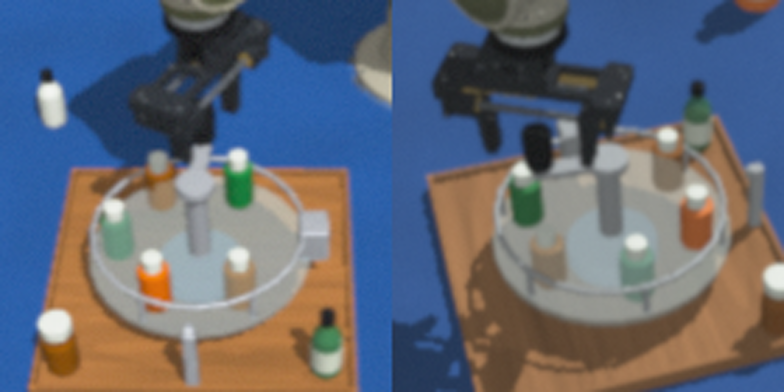

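The fingers straddle the knob in both views. I'll re-read the settled pose.

```bash
python3 -m crank '[[[1,0,0,0,0],[1,0,0,0,0]]]'; python3 -c "
from h import *
o=get_obs();print(o['tcp_pos'],o['joint_vel'])"
```

```text
time_s: 3.58
tcp_pos: [465.6, -90.1, 184.7]
tcp_rot: [180.0, -0.1, 0.1]
ft_force: [-0.1, -0.4, 0.6]
gripper_width: 87.9
[465.61630056 -90.11935597 184.69248169] [-0.23622281  0.12165903  0.09376409 -0.09915926 -0.1591364   0.05071746]
```

```bash
python3 -m crank '[[[1,0,0.0015,0,0],[0,0,0,0,0],[0,0,0,0,0],[0,0,0,0,0],[0,0,0,0,0],[0,0,0,0,0],[0,0,0,0,0],[0,0,0,0,0]]]' 15
python3 - <<'E'
from h import *
o=get_obs();print(o['tcp_pos'],o['ft_force'],o['gripper_width'])
E
```

```text
time_s: 4.25
tcp_pos: [465.4, -91.9, 183.7]
tcp_rot: [-180.0, 0.0, 0.0]
ft_force: [0.3, -0.9, 0.1]
gripper_width: 43.7
[465.35786269 -91.85079027 183.70673125] [ 0.31116117 -0.91281665  0.09039864] 43.73654580293725
```

```bash
python3 -m crank '[[[0,0,0,0,0],[0,0,0,0,0],[0,0,0,0,0],[0,0,0,0,0]]]'
python3 - <<'E'
from h import *
f=grab_frame('scene');save('s3',f)
g=grab_frame('side');save('d3',g)
a=cv2.imread('pics/s3.png')[100:240,150:290];b=cv2.imread('pics/d3.png')[150:290,160:300]
cv2.imwrite('pics/3z.png',cv2.resize(np.hstack([a,b]),None,fx=2.8,fy=2.8,interpolation=cv2.INTER_CUBIC))
E
```

```text
time_s: 4.58
tcp_pos: [465.3, -91.9, 183.7]
tcp_rot: [-180.0, 0.0, 0.0]
ft_force: [-1.4, -1.0, -0.3]
gripper_width: 31.2
```

View pics/3z.png

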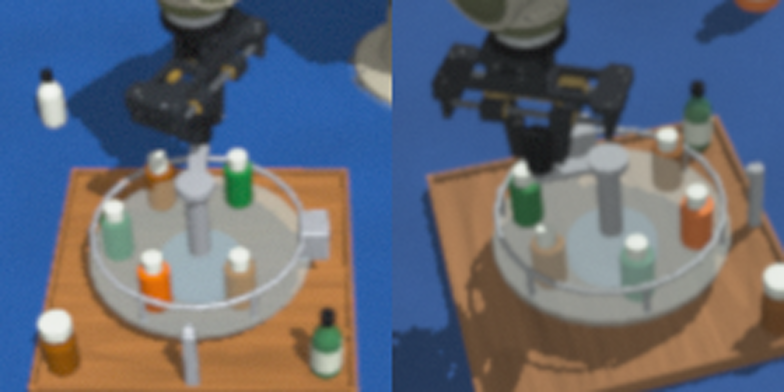

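Gripped (31.2 mm, forces near zero). Now helpers for the shelf phase (white caps mod 72°, plus colour to tell which) and a row calculator, tested on the saved rest frames.

```bash
cat > ph.py <<'E'
from h import *
C=np.array([529,-63.5]);T=28.8
def phase(f,verbose=0):
    im=f['image'];hsv=cv2.cvtColor(im,cv2.COLOR_RGB2HSV)
    out={}
    v,u=np.mgrid[0:384,0:512];uv=np.c_[u.ravel(),v.ravel()]
    for z in (123,):
        p=plane(f,uv,z)[:,:2]-C;r=np.hypot(*p.T).reshape(384,512);a=np.degrees(np.arctan2(p[:,1],p[:,0])).reshape(384,512)
    cap=(hsv[...,1]<55)&(hsv[...,2]>205)&(r>70)&(r<118)
    k,l,s,c=cv2.connectedComponentsWithStats(cap.astype(np.uint8))
    caps=[]
    for i in range(1,k):
        if s[i,4]>=10:
            m=l==i;q=p.reshape(384,512,2)[m].mean(0);caps.append((np.degrees(np.arctan2(q[1],q[0]))%360,np.hypot(*q),s[i,4]))
    out['caps']=[tuple(np.round(x,1)) for x in caps]
    p=plane(f,uv,90)[:,:2]-C;r=np.hypot(*p.T).reshape(384,512);p=p.reshape(384,512,2)
    H,S,V=[hsv[...,i].astype(int) for i in range(3)]
    for nm,m in dict(orange=(H<14)&(S>190)&(V>150),dgreen=(H>55)&(H<75)&(S>150),teal=(H>65)&(H<88)&(S>50)&(S<140)).items():
        m=m&(r>60)&(r<125)
        if m.sum()>15:
            q=p[m].mean(0);out[nm]=(round(np.degrees(np.arctan2(q[1],q[0]))%360,1),round(np.hypot(*q),1),int(m.sum()))
    return out
if __name__=='__main__':
    for n in('scene','side'):
        print(n,phase(np.load(f'pics/{n}0.npy',allow_pickle=True).item()))
E
cat > pl.py <<'E'
import numpy as np,json,sys
# usage: pl.py start_angle_deg inc inc ...
def rows(a0,incs):
    A=np.radians(a0+np.r_[0,np.cumsum(incs)]);P=np.round(70*np.c_[np.cos(A),np.sin(A)],1);d=np.diff(P,axis=0)/1000
    return np.degrees(A[-1]),'[['+','.join('[0,%.4g,%.4g,0,0]'%(x,-y+0) for x,y in d)+']]'
a=float(sys.argv[1]);inc=[float(x) for x in sys.argv[2:]]
while inc:
    a2,s=rows(a,inc[:8]);print(round(a2,2),s);a=a2;inc=inc[8:]
E
python3 ph.py; python3 pl.py 204 2 4 6 8 10 12 14 16 16 16 16 16 16 16 16 16
python3 - <<'E'
from ph import *
f=np.load('pics/w1.npy',allow_pickle=True).item()
caps=wplane(f,[(110+499/2,116/2),(110+574/2,271/2),(110+484/2,411/2),(110+323/2,413/2),(110+238/2,279/2)],128)[:,:2]-C
print(np.degrees(np.arctan2(caps[:,1],caps[:,0])),np.hypot(*caps.T))
l=wplane(f,[(110+283/2,62/2)],94)[0,:2]-C;print('lug',l,np.degrees(np.arctan2(l[1],l[0])))
E
```

```text
scene {'caps': [(np.float64(181.6), np.float64(96.4), np.float64(31.0)), (np.float64(240.0), np.float64(95.7), np.float64(29.0)), (np.float64(299.5), np.float64(93.3), np.float64(36.0)), (np.float64(1.4), np.float64(91.7), np.float64(43.0)), (np.float64(62.6), np.float64(92.4), np.float64(40.0))], 'dgreen': (np.float64(175.8), np.float64(82.5), 79), 'teal': (np.float64(300.6), np.float64(70.7), 137)}
side {'caps': [(np.float64(63.5), np.float64(98.1), np.float64(18.0)), (np.float64(179.8), np.float64(97.4), np.float64(15.0)), (np.float64(4.4), np.float64(93.3), np.float64(28.0)), (np.float64(239.6), np.float64(91.5), np.float64(27.0)), (np.float64(302.3), np.float64(89.5), np.float64(31.0))], 'teal': (np.float64(207.8), np.float64(63.8), 159)}
276.0 [[[0,0.001,0.0022,0,0],[0,0.0023,0.0043,0,0],[0,0.004,0.0061,0,0],[0,0.0062,0.0075,0,0],[0,0.0093,0.008,0,0],[0,0.0126,0.0073,0,0],[0,0.0163,0.005,0,0],[0,0.0195,0.0007,0,0]]]
404.0 [[[0,0.0189,-0.0047,0,0],[0,0.0169,-0.0097,0,0],[0,0.0135,-0.0141,0,0],[0,0.0092,-0.0172,0,0],[0,0.004,-0.019,0,0],[0,-0.0013,-0.0195,0,0],[0,-0.0067,-0.0183,0,0],[0,-0.0114,-0.0157,0,0]]]
[  61.96601201    1.17164176  -58.31779918 -119.1633215  -178.39937603] [92.35206988 92.38421903 94.40893365 93.40977856 93.70022785]
lug [-68.68187359 112.35634975] 121.43686449755208
```

Caps sit at 60° spacing with the lug in the sixth slot (lug at world 121.4°, shelf ≈ +92.6°). Start the ramp.

```bash
python3 -m crank '[[[0,0.001,0.0022,0,0],[0,0.0023,0.0043,0,0],[0,0.004,0.0061,0,0],[0,0.0062,0.0075,0,0],[0,0.0093,0.008,0,0],[0,0.0126,0.0073,0,0],[0,0.0163,0.005,0,0],[0,0.0195,0.0007,0,0]]]' 15; python3 -c "
from h import *
o=get_obs();t=o['tcp_pos'][:2]-[529,-63.5];print(o['ft_force'],np.hypot(*t),np.degrees(np.arctan2(t[1],t[0]))%360,o['gripper_width'])"
```

```text
time_s: 5.35
tcp_pos: [537.0, -131.1, 183.3]
tcp_rot: [-179.6, 0.1, -0.0]
ft_force: [-3.2, 19.6, 3.8]
gripper_width: 31.1
[-3.2419767  19.62533577  3.77752412] 68.0383467069171 276.72648966523764 31.100333772705724
```

```bash
python3 -m crank '[[[0,0.0189,-0.0052,0,0],[0,0.0169,-0.0102,0,0],[0,0.0135,-0.0146,0,0],[0,0.0092,-0.0172,0,0],[0,0.004,-0.019,0,0],[0,-0.0013,-0.0195,0,0],[0,-0.0067,-0.0183,0,0],[0,-0.0114,-0.0157,0,0]]]' 15
cat > ck.py <<'E'
from h import *
o=get_obs();t=o['tcp_pos'][:2]-[529,-62];a=np.arctan2(t[1],t[0]);F=o['ft_force'][:2];u=np.array([np.cos(a),np.sin(a)])
print('t',o['time_s'],'F',F.round(1),'rad %.1f tan %.1f'%(F@u,F@[-u[1],u[0]]),'r %.1f a %.1f'%(np.hypot(*t),np.degrees(a)%360),o['gripper_width'].round(1))
E
python3 ck.py; python3 pl.py 44 $(for i in $(seq 48); do echo 16; done)
```

```text
time_s: 6.02
tcp_pos: [579.2, -13.7, 183.6]
tcp_rot: [179.9, 0.2, 0.0]
ft_force: [-9.7, -8.6, 0.7]
gripper_width: 31.3
172.0 [[[0,-0.0154,-0.012,0,0],[0,-0.0181,-0.0073,0,0],[0,-0.0193,-0.0021,0,0],[0,-0.0192,0.0034,0,0],[0,-0.0175,0.0086,0,0],[0,-0.0145,0.013,0,0],[0,-0.0103,0.0165,0,0],[0,-0.0054,0.0188,0,0]]]
300.0 [[[0,0,0.0194,0,0],[0,0.0054,0.0188,0,0],[0,0.0103,0.0165,0,0],[0,0.0145,0.013,0,0],[0,0.0175,0.0086,0,0],[0,0.0192,0.0034,0,0],[0,0.0193,-0.0021,0,0],[0,0.0181,-0.0073,0,0]]]
428.0 [[[0,0.0154,-0.012,0,0],[0,0.0114,-0.0157,0,0],[0,0.0067,-0.0183,0,0],[0,0.0013,-0.0195,0,0],[0,-0.004,-0.019,0,0],[0,-0.0092,-0.0172,0,0],[0,-0.0135,-0.0141,0,0],[0,-0.0169,-0.0097,0,0]]]
556.0 [[[0,-0.0189,-0.0047,0,0],[0,-0.0195,0.0007,0,0],[0,-0.0185,0.006,0,0],[0,-0.0161,0.0109,0,0],[0,-0.0126,0.0149,0,0],[0,-0.0079,0.0178,0,0],[0,-0.0027,0.0193,0,0],[0,0.0027,0.0193,0,0]]]
684.0 [[[0,0.0079,0.0178,0,0],[0,0.0126,0.0149,0,0],[0,0.0161,0.0109,0,0],[0,0.0185,0.006,0,0],[0,0.0195,0.0007,0,0],[0,0.0189,-0.0047,0,0],[0,0.0169,-0.0097,0,0],[0,0.0135,-0.0141,0,0]]]
812.0 [[[0,0.0092,-0.0172,0,0],[0,0.004,-0.019,0,0],[0,-0.0013,-0.0195,0,0],[0,-0.0067,-0.0183,0,0],[0,-0.0114,-0.0157,0,0],[0,-0.0154,-0.012,0,0],[0,-0.0181,-0.0073,0,0],[0,-0.0193,-0.0021,0,0]]]Traceback (most recent call last):
  File "ck.py", line 3, in <module>
    print('t',o['time_s'],'F',F.round(1),'rad %.1f tan %.1f'%(F@u,F@[-u[1],u[0]]),'r %.1f a %.1f'%(np.hypot(*t),np.degrees(a)%360),o['gripper_width'].round(1))
                                                                                                                                   ^^^^^^^^^^^^^^^^^^^^^^^^
AttributeError: 'float' object has no attribute 'round'
```

```bash
sed -i 's/o\[.gripper_width.\].round(1)/o["gripper_width"]/' ck.py; python3 -m crank '[[[0,-0.0154,-0.012,0,0],[0,-0.0181,-0.0073,0,0],[0,-0.0193,-0.0021,0,0],[0,-0.0192,0.0034,0,0],[0,-0.0175,0.0086,0,0],[0,-0.0145,0.013,0,0],[0,-0.0103,0.0165,0,0],[0,-0.0054,0.0188,0,0]]]' 15; python3 ck.py
```

```text
time_s: 6.68
tcp_pos: [458.1, -52.2, 183.7]
tcp_rot: [-179.9, 0.2, 0.1]
ft_force: [-0.2, 1.0, 2.3]
gripper_width: 31.2
t 6.6833 F [-0.2  1. ] rad 0.3 tan -1.0 r 71.6 a 172.1 31.22839959071865
```

```bash
python3 -m crank '[[[0,0,0.0194,0,0],[0,0.0054,0.0188,0,0],[0,0.0103,0.0165,0,0],[0,0.0145,0.013,0,0],[0,0.0175,0.0086,0,0],[0,0.0192,0.0034,0,0],[0,0.0193,-0.0021,0,0],[0,0.0181,-0.0073,0,0]]]' 15; python3 ck.py
```

```text
time_s: 7.35
tcp_pos: [564.7, -121.8, 183.4]
tcp_rot: [-179.8, 0.2, -0.0]
ft_force: [-10.4, 14.7, 5.2]
gripper_width: 31.1
t 7.35 F [-10.4  14.7] rad -18.0 tan -1.4 r 69.7 a 300.9 31.083036383577195
```

```bash
python3 -m crank '[[[0,0.0151,-0.012,0,0],[0,0.0111,-0.0157,0,0],[0,0.0064,-0.0183,0,0],[0,0.001,-0.0195,0,0],[0,-0.004,-0.019,0,0],[0,-0.0092,-0.0172,0,0],[0,-0.0135,-0.0141,0,0],[0,-0.0169,-0.0097,0,0]]]' 15; python3 ck.py
cat > snap.py <<'E'
from ph import *;import sys
n=sys.argv[1];cam=sys.argv[2]
o=get_obs();f=grab_frame(cam);save(n,f);np.save(f'pics/{n}.npy',f,allow_pickle=True)
ph=phase(f);print('t',o['time_s']);print([(float(a),float(a%60),float(b),float(c)) for a,b,c in ph['caps']])
im=cv2.imread(f'pics/{n}.png')[110:260,140:300] if cam=='scene' else cv2.imread(f'pics/{n}.png')[160:310,160:330]
cv2.imwrite(f'pics/{n}z.png',cv2.resize(im,None,fx=3.5,fy=3.5,interpolation=cv2.INTER_CUBIC))
E
python3 snap.py k1 scene
```

```text
time_s: 8.02
tcp_pos: [554.3, 3.2, 183.8]
tcp_rot: [179.9, -0.0, 0.0]
ft_force: [-1.9, -7.7, -0.1]
gripper_width: 31.1
t 8.0167 F [-1.9 -7.7] rad -7.8 tan -1.0 r 69.9 a 68.8 31.092897677776392
t 8.0167
[(128.9, 8.900000000000006, 94.9, 34.0), (307.3, 7.300000000000011, 91.4, 33.0), (7.6, 7.6, 91.7, 42.0)]
```

View pics/k1z.png

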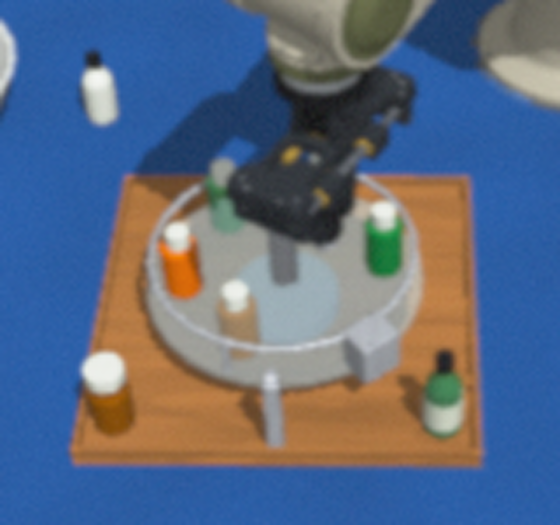

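Caps at ≈7.7° mod 60 and the lug just before the pointer, at ≈67.8°. I'll fit the shelf time constant from this.

```bash
cat > sim.py <<'E'
import numpy as np
# segments: list of (duration, crank deg/s)
def sim(segs,J,w=0,th=0,dt=.001,trace=None):
    t=0
    for d,r in segs:
        wc=np.radians(r)
        for _ in range(int(round(d/dt))):
            tq=.02*(wc-w)-.005*w
            if w>1e-4: tq-=.003
            else:
                tq=np.sign(tq)*max(abs(tq)-.003,0)
            w+=tq/J*dt; 
            th+=w*dt; t+=dt
            if trace is not None: trace.append((t,w*30/np.pi,np.degrees(th)))
    return w,np.degrees(th)
E
python3 - <<'E'
from sim import *
seg=[(1/12,12*i) for i in(2,4,6,8,10,12,14,16)]+[(1/12,192)]*32
for k in(.6,.8,.9,1,1.1,1.2,1.3,1.5):
    w,th=sim(seg,.021*k);print(k,w*30/np.pi,th,(121.4+th)%360)
E
python3 pl.py 68 $(for i in $(seq 48); do echo 16; done)
```

```text
0.6 24.38871439757637 368.8994213901029 130.2994213901029
0.8 24.16971430418005 345.19729165335895 106.59729165335898
0.9 23.989137290031625 333.8337695181448 95.23376951814475
1 23.764686101448785 322.87313160729474 84.27313160729477
1.1 23.502162982499915 312.34958284490403 73.74958284490401
1.2 23.208157600147697 302.28087322189566 63.680873221895695
1.3 22.889196679526982 292.6718799778052 54.071879977805224
1.5 22.199708826972444 274.8079609630374 36.20796096303741
196.0 [[[0,-0.0189,-0.0047,0,0],[0,-0.0195,0.0007,0,0],[0,-0.0185,0.006,0,0],[0,-0.0161,0.0109,0,0],[0,-0.0126,0.0149,0,0],[0,-0.0079,0.0178,0,0],[0,-0.0027,0.0193,0,0],[0,0.0027,0.0193,0,0]]]
324.0 [[[0,0.0079,0.0178,0,0],[0,0.0126,0.0149,0,0],[0,0.0161,0.0109,0,0],[0,0.0185,0.006,0,0],[0,0.0195,0.0007,0,0],[0,0.0189,-0.0047,0,0],[0,0.0169,-0.0097,0,0],[0,0.0135,-0.0141,0,0]]]
452.0 [[[0,0.0092,-0.0172,0,0],[0,0.004,-0.019,0,0],[0,-0.0013,-0.0195,0,0],[0,-0.0067,-0.0183,0,0],[0,-0.0114,-0.0157,0,0],[0,-0.0154,-0.012,0,0],[0,-0.0181,-0.0073,0,0],[0,-0.0193,-0.0021,0,0]]]
580.0 [[[0,-0.0192,0.0034,0,0],[0,-0.0175,0.0086,0,0],[0,-0.0145,0.013,0,0],[0,-0.0103,0.0165,0,0],[0,-0.0054,0.0188,0,0],[0,0,0.0194,0,0],[0,0.0054,0.0188,0,0],[0,0.0103,0.0165,0,0]]]
708.0 [[[0,0.0145,0.013,0,0],[0,0.0175,0.0086,0,0],[0,0.0192,0.0034,0,0],[0,0.0193,-0.0021,0,0],[0,0.0181,-0.0073,0,0],[0,0.0154,-0.012,0,0],[0,0.0114,-0.0157,0,0],[0,0.0067,-0.0183,0,0]]]
836.0 [[[0,0.0013,-0.0195,0,0],[0,-0.004,-0.019,0,0],[0,-0.0092,-0.0172,0,0],[0,-0.0135,-0.0141,0,0],[0,-0.0169,-0.0097,0,0],[0,-0.0189,-0.0047,0,0],[0,-0.0195,0.0007,0,0],[0,-0.0185,0.006,0,0]]]
```

J ≈ 1.16 × nominal, speed ≈ 23 rpm. Continue steady.

```bash
python3 -m crank '[[[0,-0.0189,-0.0047,0,0],[0,-0.0195,0.0007,0,0],[0,-0.0185,0.006,0,0],[0,-0.0161,0.0109,0,0],[0,-0.0126,0.0149,0,0],[0,-0.0079,0.0178,0,0],[0,-0.0027,0.0193,0,0],[0,0.0027,0.0193,0,0]]]' 15 >/dev/null; python3 ck.py
python3 -m crank '[[[0,0.0079,0.0178,0,0],[0,0.0126,0.0149,0,0],[0,0.0161,0.0109,0,0],[0,0.0185,0.006,0,0],[0,0.0195,0.0007,0,0],[0,0.0189,-0.0047,0,0],[0,0.0169,-0.0097,0,0],[0,0.0135,-0.0141,0,0]]]' 15 >/dev/null; python3 ck.py
python3 -m crank '[[[0,0.0092,-0.0172,0,0],[0,0.004,-0.019,0,0],[0,-0.0013,-0.0195,0,0],[0,-0.0067,-0.0183,0,0],[0,-0.0114,-0.0157,0,0],[0,-0.0154,-0.012,0,0],[0,-0.0181,-0.0073,0,0],[0,-0.0193,-0.0021,0,0]]]' 15 >/dev/null; python3 ck.py
```

```text
t 8.7333 F [9.4 3.8] rad -10.1 tan -1.0 r 71.7 a 196.5 31.32471881845378
t 9.4 F [-11.7   8. ] rad -14.2 tan -0.3 r 69.1 a 324.1 31.08026390056995
t 10.0667 F [ 1.  -5.7] rad -5.8 tan -0.7 r 70.5 a 92.9 31.421809249710456
```

```bash
python3 -m crank '[[[0,-0.0192,0.0034,0,0],[0,-0.0175,0.0086,0,0],[0,-0.0145,0.013,0,0],[0,-0.0103,0.0165,0,0],[0,-0.0054,0.0188,0,0],[0,0,0.0194,0,0],[0,0.0054,0.0188,0,0],[0,0.0103,0.0165,0,0]]]' 15 >/dev/null; python3 ck.py
python3 -m crank '[[[0,0.0145,0.013,0,0],[0,0.0175,0.0086,0,0],[0,0.0192,0.0034,0,0],[0,0.0193,-0.0021,0,0],[0,0.0181,-0.0073,0,0],[0,0.0154,-0.012,0,0],[0,0.0114,-0.0157,0,0],[0,0.0067,-0.0183,0,0]]]' 15 >/dev/null; python3 ck.py
python3 -m crank '[[[0,0.0013,-0.0195,0,0],[0,-0.004,-0.019,0,0],[0,-0.0092,-0.0172,0,0],[0,-0.0135,-0.0141,0,0],[0,-0.0169,-0.0097,0,0],[0,-0.0189,-0.0047,0,0],[0,-0.0195,0.0007,0,0],[0,-0.0185,0.006,0,0]]]' 15 >/dev/null; python3 ck.py; python3 snap.py k2 scene
python3 pl.py 116 $(for i in $(seq 64); do echo 16; done)
python3 - <<'E'
from sim import *
seg=[(1/12,12*i) for i in(2,4,6,8,10,12,14,16)]+[(1/12,192)]*32+[(.05,0)]+[(1/12,192)]*48
for k in(1.1,1.16,1.2):
    w,th=sim(seg,.021*k);print(k,w*30/np.pi,th,(121.4+th)%360)
E
```

```text
t 10.7333 F [9.  8.7] rad -12.5 tan -0.7 r 71.5 a 220.5 31.25070703028185
t 11.4 F [-14.1   2.5] rad -14.3 tan -0.5 r 68.9 a 348.2 31.154019539466663
t 12.0667 F [ 2.5 -5. ] rad -5.5 tan 0.0 r 71.1 a 116.9 31.064307530159688
t 12.0667
[(228.1, 48.099999999999994, 93.3, 19.0), (109.7, 49.7, 94.6, 39.0), (347.0, 47.0, 91.5, 36.0), (48.6, 48.6, 91.2, 38.0)]
244.0 [[[0,-0.0161,0.0109,0,0],[0,-0.0126,0.0149,0,0],[0,-0.0079,0.0178,0,0],[0,-0.0027,0.0193,0,0],[0,0.0027,0.0193,0,0],[0,0.0079,0.0178,0,0],[0,0.0126,0.0149,0,0],[0,0.0161,0.0109,0,0]]]
372.0 [[[0,0.0185,0.006,0,0],[0,0.0195,0.0007,0,0],[0,0.0189,-0.0047,0,0],[0,0.0169,-0.0097,0,0],[0,0.0135,-0.0141,0,0],[0,0.0092,-0.0172,0,0],[0,0.004,-0.019,0,0],[0,-0.0013,-0.0195,0,0]]]
500.0 [[[0,-0.0067,-0.0183,0,0],[0,-0.0114,-0.0157,0,0],[0,-0.0154,-0.012,0,0],[0,-0.0181,-0.0073,0,0],[0,-0.0193,-0.0021,0,0],[0,-0.0192,0.0034,0,0],[0,-0.0175,0.0086,0,0],[0,-0.0145,0.013,0,0]]]
628.0 [[[0,-0.0103,0.0165,0,0],[0,-0.0054,0.0188,0,0],[0,0,0.0194,0,0],[0,0.0054,0.0188,0,0],[0,0.0103,0.0165,0,0],[0,0.0145,0.013,0,0],[0,0.0175,0.0086,0,0],[0,0.019
[... 261 characters left out ...]
,0],[0,-0.0189,-0.0047,0,0],[0,-0.0195,0.0007,0,0],[0,-0.0185,0.006,0,0],[0,-0.0161,0.0109,0,0],[0,-0.0126,0.0149,0,0],[0,-0.0079,0.0178,0,0]]]
1012.0 [[[0,-0.0027,0.0193,0,0],[0,0.0027,0.0193,0,0],[0,0.0079,0.0178,0,0],[0,0.0126,0.0149,0,0],[0,0.0161,0.0109,0,0],[0,0.0185,0.006,0,0],[0,0.0195,0.0007,0,0],[0,0.0189,-0.0047,0,0]]]
1140.0 [[[0,0.0169,-0.0097,0,0],[0,0.0135,-0.0141,0,0],[0,0.0092,-0.0172,0,0],[0,0.004,-0.019,0,0],[0,-0.0013,-0.0195,0,0],[0,-0.0067,-0.0183,0,0],[0,-0.0114,-0.0157,0,0],[0,-0.0154,-0.012,0,0]]]
1.1 24.42396781830835 891.4512867175024 292.8512867175024
1.16 24.41478065291695 884.119135570001 285.519135570001
1.2 24.40759285139839 879.2405444871476 280.6405444871476
```

View pics/k2z.png

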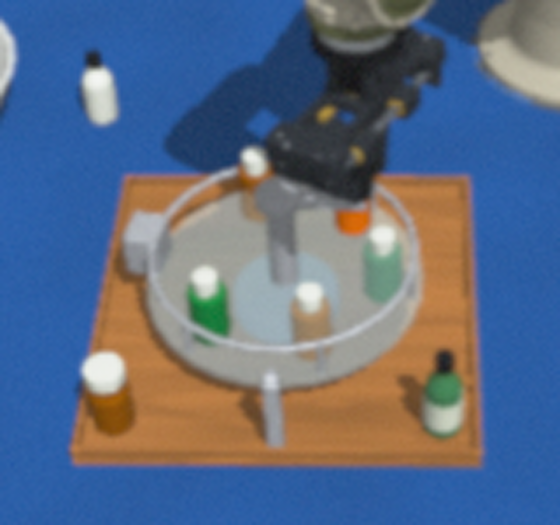

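Lug at ≈288° (model 285.5°), so about 24.4 rpm is confirmed. Eight more steady calls.

```bash
python3 -m crank '[[[0,-0.0161,0.0109,0,0],[0,-0.0126,0.0149,0,0],[0,-0.0079,0.0178,0,0],[0,-0.0027,0.0193,0,0],[0,0.0027,0.0193,0,0],[0,0.0079,0.0178,0,0],[0,0.0126,0.0149,0,0],[0,0.0161,0.0109,0,0]]]' 15 >/dev/null; python3 ck.py
python3 -m crank '[[[0,0.0185,0.006,0,0],[0,0.0195,0.0007,0,0],[0,0.0189,-0.0047,0,0],[0,0.0169,-0.0097,0,0],[0,0.0135,-0.0141,0,0],[0,0.0092,-0.0172,0,0],[0,0.004,-0.019,0,0],[0,-0.0013,-0.0195,0,0]]]' 15 >/dev/null; python3 ck.py
python3 -m crank '[[[0,-0.0067,-0.0183,0,0],[0,-0.0114,-0.0157,0,0],[0,-0.0154,-0.012,0,0],[0,-0.0181,-0.0073,0,0],[0,-0.0193,-0.0021,0,0],[0,-0.0192,0.0034,0,0],[0,-0.0175,0.0086,0,0],[0,-0.0145,0.013,0,0]]]' 15 >/dev/null; python3 ck.py
python3 -m crank '[[[0,-0.0103,0.0165,0,0],[0,-0.0054,0.0188,0,0],[0,0,0.0194,0,0],[0,0.0054,0.0188,0,0],[0,0.0103,0.0165,0,0],[0,0.0145,0.013,0,0],[0,0.0175,0.0086,0,0],[0,0.0192,0.0034,0,0]]]' 15 >/dev/null; python3 ck.py
```

```text
t 12.7833 F [ 5.2 12.3] rad -13.4 tan -0.7 r 71.1 a 244.4 30.98887222571934
t 13.45 F [-15.3  -3.1] rad -15.6 tan 0.3 r 69.0 a 12.4 30.891317503601986
t 14.1167 F [ 3.7 -2.7] rad -4.6 tan -0.2 r 71.5 a 140.7 30.973948676996837
t 14.7833 F [ 0.3 14. ] rad -14.0 tan -0.1 r 70.5 a 268.2 30.95796486010275
```

```bash
python3 -m crank '[[[0,0.0193,-0.0021,0,0],[0,0.0181,-0.0073,0,0],[0,0.0154,-0.012,0,0],[0,0.0114,-0.0157,0,0],[0,0.0067,-0.0183,0,0],[0,0.0013,-0.0195,0,0],[0,-0.004,-0.019,0,0],[0,-0.0092,-0.0172,0,0]]]' 15 >/dev/null; python3 ck.py
python3 -m crank '[[[0,-0.0135,-0.0141,0,0],[0,-0.0169,-0.0097,0,0],[0,-0.0189,-0.0047,0,0],[0,-0.0195,0.0007,0,0],[0,-0.0185,0.006,0,0],[0,-0.0161,0.0109,0,0],[0,-0.0126,0.0149,0,0],[0,-0.0079,0.0178,0,0]]]' 15 >/dev/null; python3 ck.py
python3 -m crank '[[[0,-0.0027,0.0193,0,0],[0,0.0027,0.0193,0,0],[0,0.0079,0.0178,0,0],[0,0.0126,0.0149,0,0],[0,0.0161,0.0109,0,0],[0,0.0185,0.006,0,0],[0,0.0195,0.0007,0,0],[0,0.0189,-0.0047,0,0]]]' 15 >/dev/null; python3 ck.py
python3 -m crank '[[[0,0.0169,-0.0097,0,0],[0,0.0135,-0.0141,0,0],[0,0.0092,-0.0172,0,0],[0,0.004,-0.019,0,0],[0,-0.0013,-0.0195,0,0],[0,-0.0067,-0.0183,0,0],[0,-0.0114,-0.0157,0,0],[0,-0.0154,-0.012,0,0]]]' 15 >/dev/null; python3 ck.py
```

```text
t 15.45 F [-9.1 -6.2] rad -11.0 tan 0.5 r 69.2 a 36.5 30.906392821475695
t 16.1167 F [ 5.6 -1.5] rad -5.8 tan -0.1 r 71.8 a 164.6 31.296777375323728
t 16.7833 F [-5.5 12.5] rad -13.7 tan -0.4 r 69.9 a 292.0 30.983456897548443
t 17.45 F [-4.1 -7.6] rad -8.6 tan -0.1 r 69.7 a 60.6 31.172901954615277
```

Over 10 s in band. I'll take a phase baseline and then plan the braking.

```bash
python3 snap.py k3 scene
python3 - <<'E'
from sim import *
seg=[(1/12,12*i) for i in(2,4,6,8,10,12,14,16)]+[(1/12,192)]*32+[(.05,0)]+[(1/12,192)]*48+[(.05,0)]+[(1/12,192)]*64
for k in(1.1,1.14,1.16,1.2):
    w,th=sim(seg,.021*k);print(k,w*30/np.pi,th,(121.4+th)%360)
E
```

```text
t 17.45
[(288.3, 48.30000000000001, 94.4, 31.0), (111.8, 51.8, 94.7, 37.0), (50.9, 50.9, 91.3, 37.0)]
1.1 24.44970836393272 1670.365539205943 351.765539205943
1.14 24.448886451073534 1665.441195450819 346.841195450819
1.16 24.44844449113819 1662.979328919356 344.3793289193561
1.2 24.447497750330896 1658.0562427179073 339.45624271790734
```

View pics/k3z.png

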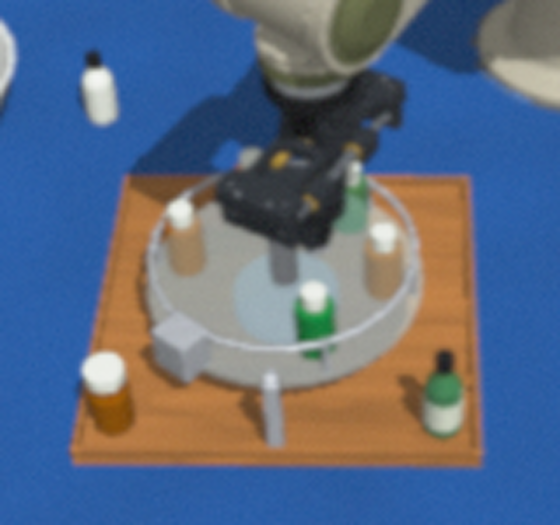

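Run:
```python
from sim import *
J=.021*1.15;w0=24.4*np.pi/30
for A in(8,16):
  for r in(3,4,5,6):
    for B in(8,12,16,24):
        seg=[(.05,0)]+[(1/12,12*x) for x in np.linspace(16,r,A)]
        w1,t1=sim(seg,J,w0)
        seg2=[(.05,0)]+[(1/12,12*x) for x in np.linspace(r,0,B)]
        w2,t2=sim(seg2+[(4,0)],J,w1)
        tr=[];sim(seg2,J,w1,trace=tr)
        print(A,r,B,'w at snap rpm %.1f th %.0f; total %.0f'%(w1*30/np.pi,t1,t1+t2))
```

```text
8 3 8 w at snap rpm 17.9 th 93; total 187
8 3 12 w at snap rpm 17.9 th 93; total 191
8 3 16 w at snap rpm 17.9 th 93; total 196
8 3 24 w at snap rpm 17.9 th 93; total 204
8 4 8 w at snap rpm 18.4 th 94; total 193
8 4 12 w at snap rpm 18.4 th 94; total 199
8 4 16 w at snap rpm 18.4 th 94; total 205
8 4 24 w at snap rpm 18.4 th 94; total 216
8 5 8 w at snap rpm 18.8 th 94; total 199
8 5 12 w at snap rpm 18.8 th 94; total 206
8 5 16 w at snap rpm 18.8 th 94; total 214
8 5 24 w at snap rpm 18.8 th 94; total 228
8 6 8 w at snap rpm 19.3 th 95; total 205
8 6 12 w at snap rpm 19.3 th 95; total 214
8 6 16 w at snap rpm 19.3 th 95; total 223
8 6 24 w at snap rpm 19.3 th 95; total 240
16 3 8 w at snap rpm 14.5 th 169; total 244
16 3 12 w at snap rpm 14.5 th 169; total 248
16 3 16 w at snap rpm 14.5 th 169; total 253
16 3 24 w at snap rpm 14.5 th 169; total 261
16 4 8 w at snap rpm 15.2 th 171; total 253
16 4 12 w at snap rpm 15.2 th 171; total 259
16 4 16 w at snap rpm 15.2 th 171; total 265
16 4 24 w at snap rpm 15.2 th 171; total 275
16 5 8 w at snap rpm 16.0 th 173; total 262
16 5 12 w at snap rpm 16.0 th 173; total 270
16 5 16 w at snap rpm 16.0 th 173; total 277
16 5 24 w at snap rpm 16.0 th 173; total 291
16 6 8 w at snap rpm 16.7 th 175; total 271
16 6 12 w at snap rpm 16.7 th 175; total 280
16 6 16 w at snap rpm 16.7 th 175; total 289
16 6 24 w at snap rpm 16.7 th 175; total 306
```

Run:
```python
from sim import *
J=.021*1.15;w0=24.4*np.pi/30
for A1,A2,m,r in [(8,24,11,5),(8,24,12,5),(8,24,12,4),(16,16,9,4),(16,24,8,4),(16,24,8,3),(16,16,9,5),(16,24,9,4)]:
    inc=np.r_[np.linspace(16,m,A1+1)[1:],np.linspace(m,r,A2+1)[1:]]
    w1,t1=sim([(.05,0)]+[(1/12,12*x) for x in inc],J,w0)
    for B in(8,16,24):
        w2,t2=sim([(.05,0)]+[(1/12,12*x) for x in np.linspace(r,0,B+1)[1:]]+[(4,0)],J,w1)
        print(A1,A2,m,r,B,'rpm %.1f th %.0f total %.0f'%(w1*30/np.pi,t1,t1+t2))
```

```text
8 24 11 5 8 rpm 11.4 th 292 total 354
8 24 11 5 16 rpm 11.4 th 292 total 368
8 24 11 5 24 rpm 11.4 th 292 total 381
8 24 12 5 8 rpm 11.9 th 301 total 366
8 24 12 5 16 rpm 11.9 th 301 total 380
8 24 12 5 24 rpm 11.9 th 301 total 394
8 24 12 4 8 rpm 10.9 th 297 total 354
8 24 12 4 16 rpm 10.9 th 297 total 365
8 24 12 4 24 rpm 10.9 th 297 total 376
16 16 9 4 8 rpm 10.8 th 298 total 354
16 16 9 4 16 rpm 10.8 th 298 total 365
16 16 9 4 24 rpm 10.8 th 298 total 376
16 24 8 4 8 rpm 8.7 th 331 total 376
16 24 8 4 16 rpm 8.7 th 331 total 387
16 24 8 4 24 rpm 8.7 th 331 total 397
16 24 8 3 8 rpm 7.7 th 327 total 365
16 24 8 3 16 rpm 7.7 th 327 total 372
16 24 8 3 24 rpm 7.7 th 327 total 380
16 16 9 5 8 rpm 11.6 th 300 total 363
16 16 9 5 16 rpm 11.6 th 300 total 377
16 16 9 5 24 rpm 11.6 th 300 total 391
16 24 9 4 8 rpm 9.2 th 344 total 392
16 24 9 4 16 rpm 9.2 th 344 total 403
16 24 9 4 24 rpm 9.2 th 344 total 413
```

```bash
python3 pl.py 60 15.6 15.1 14.7 14.2 13.8 13.4 12.9 12.5 12.1 11.6 11.2 10.8 10.3 9.9 9.4 9 8.8 8.6 8.4 8.2 8 7.8 7.6 7.4 7.1 6.9 6.7 6.5 6.3 6.1 5.9 5.7 5.5 5.3 5.1 4.9 4.7 4.5 4.2 4
```

```text
172.2 [[[0,-0.0176,-0.0072,0,0],[0,-0.0183,-0.0022,0,0],[0,-0.0177,0.0025,0,0],[0,-0.016,0.0066,0,0],[0,-0.0135,0.01,0,0],[0,-0.0105,0.0126,0,0],[0,-0.0071,0.014,0,0],[0,-0.0037,0.0148,0,0]]]
256.5 [[[0,-0.0004,0.0147,0,0],[0,0.0025,0.014,0,0],[0,0.005,0.0127,0,0],[0,0.0071,0.0111,0,0],[0,0.0085,0.0092,0,0],[0,0.0097,0.0072,0,0],[0,0.0102,0.0053,0,0],[0,0.0105,0.0034,0,0]]]
321.3 [[[0,0.0106,0.0017,0,0],[0,0.0105,0,0,0],[0,0.0101,-0.0014,0,0],[0,0.0096,-0.0028,0,0],[0,0.0089,-0.0041,0,0],[0,0.008,-0.0051,0,0],[0,0.0071,-0.006,0,0],[0,0.0061,-0.0066,0,0]]]
372.5 [[[0,0.005,-0.0071,0,0],[0,0.004,-0.0074,0,0],[0,0.003,-0.0077,0,0],[0,0.002,-0.0076,0,0],[0,0.0011,-0.0077,0,0],[0,0.0003,-0.0074,0,0],[0,-0.0005,-0.0072,0,0],[0,-0.0012,-0.0069,0,0]]]
410.7 [[[0,-0.0017,-0.0064,0,0],[0,-0.0023,-0.0061,0,0],[0,-0.0027,-0.0056,0,0],[0,-0.0031,-0.0051,0,0],[0,-0.0033,-0.0047,0,0],[0,-0.0036,-0.0042,0,0],[0,-0.0036,-0.0036,0,0],[0,-0.0037,-0.0033,0,0]]]
```

```bash
python3 -m crank '[[[0,-0.0176,-0.0072,0,0],[0,-0.0183,-0.0022,0,0],[0,-0.0177,0.0025,0,0],[0,-0.016,0.0066,0,0],[0,-0.0135,0.01,0,0],[0,-0.0105,0.0126,0,0],[0,-0.0071,0.014,0,0],[0,-0.0037,0.0148,0,0]]]' 15 >/dev/null; python3 ck.py
python3 -m crank '[[[0,-0.0004,0.0147,0,0],[0,0.0025,0.014,0,0],[0,0.005,0.0127,0,0],[0,0.0071,0.0111,0,0],[0,0.0085,0.0092,0,0],[0,0.0097,0.0072,0,0],[0,0.0102,0.0053,0,0],[0,0.0105,0.0034,0,0]]]' 15 >/dev/null; python3 ck.py
python3 -m crank '[[[0,0.0106,0.0017,0,0],[0,0.0105,0,0,0],[0,0.0101,-0.0014,0,0],[0,0.0096,-0.0028,0,0],[0,0.0089,-0.0041,0,0],[0,0.008,-0.0051,0,0],[0,0.0071,-0.006,0,0],[0,0.0061,-0.0066,0,0]]]' 15 >/dev/null; python3 ck.py; python3 snap.py k4 scene
```

```text
t 18.1667 F [ 1.6 -0.5] rad -1.6 tan 0.3 r 71.7 a 172.8 30.714816588664657
t 18.8333 F [0.7 6.7] rad -6.6 tan -0.8 r 70.4 a 257.0 31.129001818976665
t 19.5 F [-7.5  4.7] rad -8.8 tan -1.0 r 69.0 a 321.5 31.259110070280073
t 19.5
[(179.8, 59.80000000000001, 97.2, 27.0), (120.7, 0.7000000000000028, 95.0, 37.0), (358.6, 58.60000000000002, 90.7, 39.0), (60.6, 0.6000000000000014, 92.4, 41.0)]
```

View pics/k4z.png

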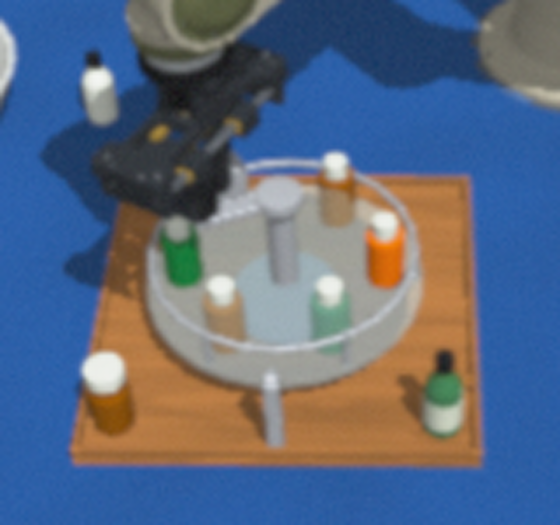

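```bash
cat > fin.py <<'E'
from sim import *
a1=[15.6,15.1,14.7,14.2,13.8,13.4,12.9,12.5,12.1,11.6,11.2,10.8,10.3,9.9,9.4,9,8.8,8.6,8.4,8.2,8,7.8,7.6,7.4]
a2=[7.1,6.9,6.7,6.5,6.3,6.1,5.9,5.7,5.5,5.3,5.1,4.9,4.7,4.5,4.2,4]
w0=24.4*np.pi/30
S=lambda l:[(1/12,12*x) for x in l]
if __name__=='__main__':
  for k in(1.05,1.1,1.15,1.2,1.25):
    J=.021*k
    w1,t1=sim([(.05,0)]+S(a1),J,w0)
    w2,t2=sim([(.05,0)]+S(a2),J,w1)
    o=[]
    for B in(8,12,16,20): o.append(round(sim([(.05,0)]+S(np.linspace(4,0,B+1)[1:])+[(4,0)],J,w2)[1]))
    print(k,'rpm %.1f trav %.1f pos %.1f | rpm %.1f trav %.1f'%(w1*30/np.pi,t1,(350+t1)%360,w2*30/np.pi,t2),o,[(239.4+t2+x)%360 for x in o])
E
python3 fin.py
```

```text
1.05 rpm 14.9 trav 244.6 pos 234.6 | rpm 8.7 trav 94.4 [42, 48, 53, 58] [np.float64(15.844982572362085), np.float64(21.844982572362085), np.float64(26.844982572362085), np.float64(31.844982572362085)]
1.1 rpm 15.0 trav 246.0 pos 236.0 | rpm 8.9 trav 96.1 [45, 50, 56, 61] [np.float64(20.453004946440444), np.float64(25.453004946440444), np.float64(31.453004946440444), np.float64(36.453004946440444)]
1.15 rpm 15.2 trav 247.3 pos 237.3 | rpm 9.0 trav 97.6 [47, 53, 58, 63] [np.float64(24.03551524223201), np.float64(30.03551524223201), np.float64(35.03551524223201), np.float64(40.03551524223201)]
1.2 rpm 15.4 trav 248.5 pos 238.5 | rpm 9.2 trav 99.2 [50, 56, 61, 66] [np.float64(28.590993991621644), np.float64(34.590993991621644), np.float64(39.590993991621644), np.float64(44.590993991621644)]
1.25 rpm 15.6 trav 249.7 pos 239.7 | rpm 9.4 trav 100.7 [53, 58, 64, 69] [np.float64(33.118284544074015), np.float64(38.118284544074015), np.float64(44.118284544074015), np.float64(49.118284544074015)]
```

On track (model 237–239°, seen ≈239.4°). Next two braking calls, then measure.

```bash
python3 -m crank '[[[0,0.005,-0.0071,0,0],[0,0.004,-0.0074,0,0],[0,0.003,-0.0077,0,0],[0,0.002,-0.0076,0,0],[0,0.0011,-0.0077,0,0],[0,0.0003,-0.0074,0,0],[0,-0.0005,-0.0072,0,0],[0,-0.0012,-0.0069,0,0]]]' 15 >/dev/null; python3 ck.py
python3 -m crank '[[[0,-0.0017,-0.0064,0,0],[0,-0.0023,-0.0061,0,0],[0,-0.0027,-0.0056,0,0],[0,-0.0031,-0.0051,0,0],[0,-0.0033,-0.0047,0,0],[0,-0.0036,-0.0042,0,0],[0,-0.0036,-0.0036,0,0],[0,-0.0037,-0.0033,0,0]]]' 15 >/dev/null; python3 ck.py; python3 snap.py k5 scene
```

```text
t 20.2167 F [-8.3 -1.1] rad -8.3 tan 0.7 r 68.8 a 12.7 31.313063634382022
t 20.8833 F [-3.4 -2.9] rad -4.4 tan 0.8 r 69.4 a 51.4 31.269425308908126
t 20.8833
[(157.6, 37.599999999999994, 96.9, 29.0), (275.5, 35.5, 94.3, 24.0), (98.1, 38.099999999999994, 93.7, 34.0), (37.1, 37.1, 91.1, 38.0)]
```

View pics/k5z.png

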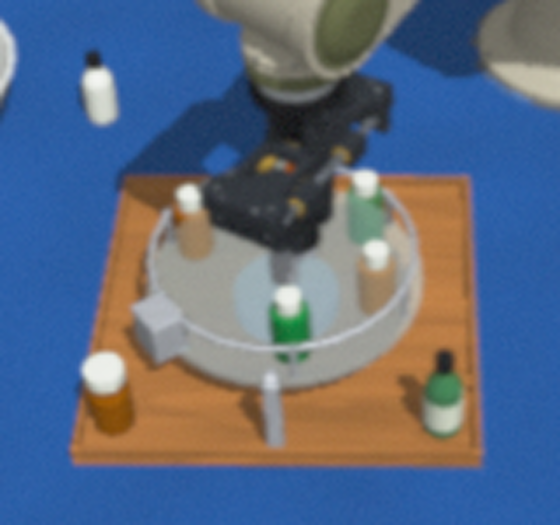

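Lug ≈ 337°, matching J ≈ 1.15; about 52° to go.

```bash
cat > f2.py <<'E'
from fin import *
for k in(1.1,1.15,1.2):
    J=.021*k
    w1,t1=sim([(.05,0)]+S(a1),J,w0);w2,t2=sim([(.05,0)]+S(a2),J,w1)
    for l in ([3.7,3.4,3.1,2.8,2.5,2.2,1.9,1.6],[3.6,3.2,2.8,2.4,2.0,1.7,1.4,1.2]):
      w3,t3=sim([(.05,0)]+S(l),J,w2)
      print(k,l[-1],'rpm %.2f trav %.1f'%(w3*30/np.pi,t3),[(sum(m),round(t3+sim([(.05,0)]+S(m)+[(4,0)],J,w3)[1],1)) for m in([0],[1,.6,.3],[1.2,1.,.8,.5,.3],[1.3,1.1,.9,.7,.5,.4,.3,.1])])
E
python3 f2.py; python3 pl.py 50.7 3.6 3.2 2.8 2.4 2.0 1.7 1.4 1.2
```

```text
1.1 1.6 rpm 5.53 trav 30.4 [(0, np.float64(49.8)), (1.9000000000000001, np.float64(51.0)), (3.8, np.float64(52.2)), (5.3, np.float64(53.1))]
1.1 1.2 rpm 5.21 trav 29.8 [(0, np.float64(47.8)), (1.9000000000000001, np.float64(49.0)), (3.8, np.float64(50.2)), (5.3, np.float64(51.1))]
1.15 1.6 rpm 5.71 trav 31.2 [(0, np.float64(52.4)), (1.9000000000000001, np.float64(53.6)), (3.8, np.float64(54.8)), (5.3, np.float64(55.7))]
1.15 1.2 rpm 5.41 trav 30.6 [(0, np.float64(50.4)), (1.9000000000000001, np.float64(51.6)), (3.8, np.float64(52.8)), (5.3, np.float64(53.7))]
1.2 1.6 rpm 5.90 trav 32.0 [(0, np.float64(55.0)), (1.9000000000000001, np.float64(56.3)), (3.8, np.float64(57.5)), (5.3, np.float64(58.4))]
1.2 1.2 rpm 5.60 trav 31.5 [(0, np.float64(53.0)), (1.9000000000000001, np.float64(54.3)), (3.8, np.float64(55.5)), (5.3, np.float64(56.4))]
69.0 [[[0,-0.0035,-0.0026,0,0],[0,-0.0032,-0.0022,0,0],[0,-0.0029,-0.0018,0,0],[0,-0.0026,-0.0014,0,0],[0,-0.0022,-0.0011,0,0],[0,-0.0019,-0.0008,0,0],[0,-0.0016,-0.0007,0,0],[0,-0.0013,-0.0006,0,0]]]
```

```bash
python3 -m crank '[[[0,-0.0035,-0.0026,0,0],[0,-0.0032,-0.0022,0,0],[0,-0.0029,-0.0018,0,0],[0,-0.0026,-0.0014,0,0],[0,-0.0022,-0.0011,0,0],[0,-0.0019,-0.0008,0,0],[0,-0.0016,-0.0007,0,0],[0,-0.0013,-0.0006,0,0]]]' 15 >/dev/null; python3 ck.py; python3 snap.py k6 scene
```

```text
t 21.6 F [-1.6 -3.1] rad -3.4 tan 0.4 r 69.9 a 69.8 30.794642224127244
t 21.6
[(128.9, 8.900000000000006, 94.7, 34.0), (305.6, 5.600000000000023, 92.7, 34.0), (68.4, 8.400000000000006, 92.8, 41.0)]
```

View pics/k6z.png

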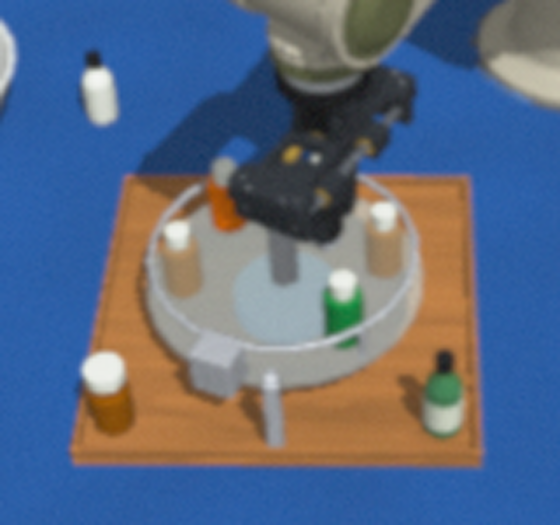

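```bash
python3 - <<'E'
from ph import *
f=np.load('pics/k6.npy',allow_pickle=True).item()
for nm,p,z in(('lug',(220,348),94),('ptr',(271,378),100)):
    q=plane(f,[(140+(p[0]+.5)/3.5-.5,110+(p[1]+.5)/3.5-.5)],z)[0,:2]-C;print(nm,np.hypot(*q),np.degrees(np.arctan2(q[1],q[0])))
E
python3 pl.py 69 1.1 0.8 0.5 0.3 0 0 0 0
```

```text
lug 131.17364430084555 8.453382346615244
ptr 161.22985356114947 29.213193258269875
71.7 [[[0,-0.0013,-0.0004,0,0],[0,-0.0009,-0.0003,0,0],[0,-0.0006,-0.0002,0,0],[0,-0.0003,-0.0002,0,0],[0,0,0,0,0],[0,0,0,0,0],[0,0,0,0,0],[0,0,0,0,0]]]
```

```bash
python3 -m crank '[[[0,-0.0011,-0.0004,0,0],[0,-0.0007,-0.0003,0,0],[0,-0.0004,-0.0001,0,0],[0,-0.0001,0,0,0],[0,0,0,0,0],[0,0,0,0,0],[0,0,0,0,0],[0,0,0,0,0]]]' 15 >/dev/null; python3 ck.py; python3 snap.py k7 scene
python3 - <<'E'
from fin import *
for k in(1.1,1.15,1.2):
    J=.021*k
    w1,_=sim([(.05,0)]+S(a1),J,w0);w2,_=sim([(.05,0)]+S(a2),J,w1);w3,_=sim([(.05,0)]+S([3.6,3.2,2.8,2.4,2.0,1.7,1.4,1.2]),J,w2)
    w4,t4=sim([(.05,0)]+S([.9,.6,.3,.1,0,0,0,0]),J,w3);print(k,w4*30/np.pi,t4,sim([(4,0)],J,w4)[1])
E
```

```text
t 22.3167 F [-0.3 -2.3] rad -2.3 tan -0.4 r 69.9 a 71.7 31.248953054008158
t 22.3167
[(261.6, 21.600000000000023, 93.2, 30.0), (143.8, 23.80000000000001, 95.9, 32.0), (321.2, 21.19999999999999, 92.9, 37.0), (84.1, 24.099999999999994, 93.0, 35.0)]
1.1 1.9382759721925678 14.730070650436604 4.455511441770374
1.15 2.129465742309587 15.58300551355669 5.357817378222163
1.2 2.320543786829821 16.43132742715754 6.357519348123946
```

View pics/k7z.png

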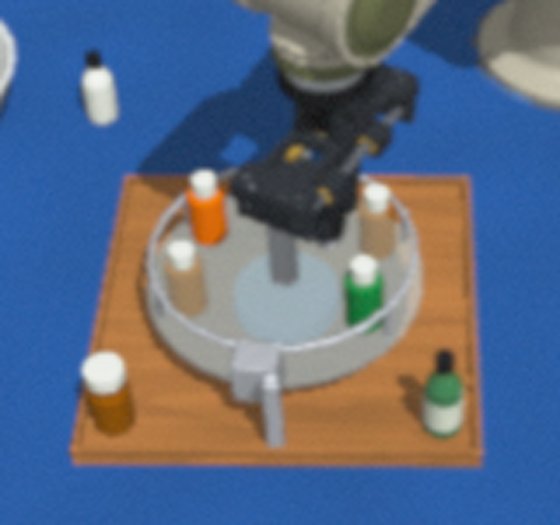

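Lug ≈ 22.7°, model coasts ≈5.4° more and 6.1° is wanted. I'll add a tiny crank advance in the same deceleration and then hold.

```bash
python3 -m crank '[[[0,-0.0004,-0.0001,0,0],[0,-0.0003,-0.0001,0,0],[0,-0.0002,-0.0001,0,0],[0,0,0,0,0],[0,0,0,0,0],[0,0,0,0,0],[0,0,0,0,0],[0,0,0,0,0]]]' 15 >/dev/null; python3 -m crank '[[[0,0,0,0,0],[0,0,0,0,0],[0,0,0,0,0],[0,0,0,0,0],[0,0,0,0,0],[0,0,0,0,0],[0,0,0,0,0],[0,0,0,0,0]]]' 15;python3 snap.py k8 scene;python3 snap.py k9 side;python3 snap.py k10 scene
```

```text
time_s: 23.7
tcp_pos: [550.0, 4.7, 183.8]
tcp_rot: [-180.0, -0.0, 0.0]
ft_force: [-1.1, -2.8, 4.7]
gripper_width: 31.0
t 23.7
[(267.7, 27.69999999999999, 93.4, 31.0), (149.2, 29.19999999999999, 96.9, 31.0), (327.4, 27.399999999999977, 92.3, 34.0), (89.7, 29.700000000000003, 93.3, 35.0)]
t 23.75
[(146.7, 26.69999999999999, 98.0, 21.0), (330.5, 30.5, 91.1, 29.0), (266.9, 26.899999999999977, 89.3, 32.0)]
t 23.8
[(267.6, 27.600000000000023, 93.1, 30.0), (149.2, 29.19999999999999, 96.9, 31.0), (327.4, 27.399999999999977, 92.3, 34.0), (90.0, 30.0, 93.1, 34.0)]
```

View pics/k10z.png

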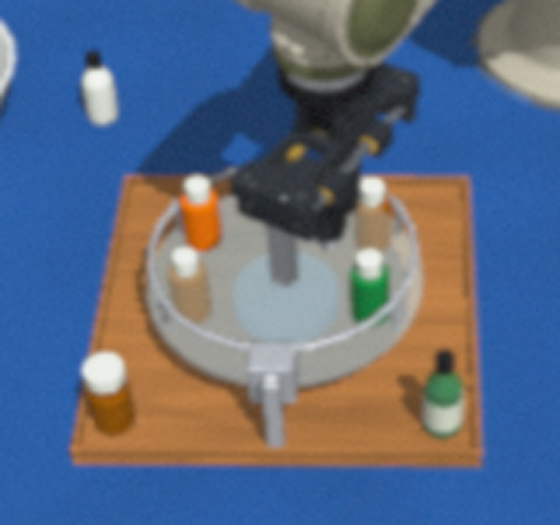

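View pics/k9z.png

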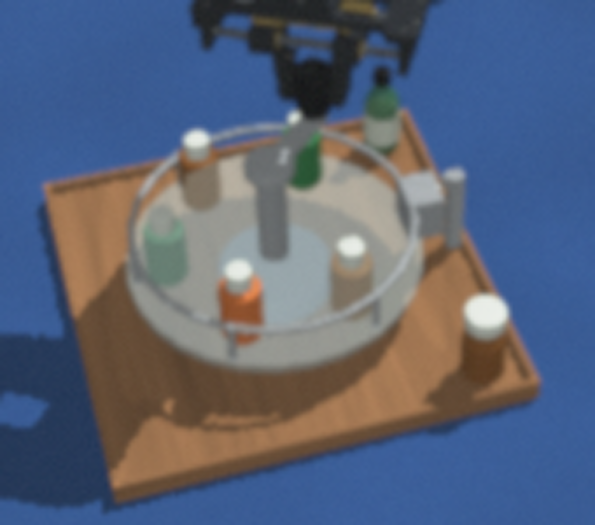

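The shelf is stationary with the lug at ≈28.5° against the pointer's 28.8°. Release, then rise straight up.

```bash
python3 -m crank '[[[1,0,0,0,0],[1,0,0,0,0],[1,0,0,0,0],[1,0,0,0,0],[1,0,0,0,0],[1,0,0,0,0],[1,0,0,0,0],[1,0,0,0,0]]]'; python3 ck.py;  python3 snap.py k11 scene
```

```text
time_s: 24.52
tcp_pos: [549.9, 4.7, 183.7]
tcp_rot: [-180.0, 0.0, 0.0]
ft_force: [0.5, -0.2, -0.2]
gripper_width: 82.5
t 24.5167 F [ 0.5 -0.2] rad -0.0 tan -0.5 r 69.9 a 72.6 82.4669860046484
t 24.5167
[(267.7, 27.69999999999999, 93.4, 31.0), (145.4, 25.400000000000006, 97.2, 15.0), (327.7, 27.69999999999999, 92.5, 35.0), (90.0, 30.0, 93.1, 34.0)]
```

```bash
python3 -m crank '[[[1,0,0,-0.02,0],[1,0,0,-0.03,0],[1,0,0,-0.03,0],[1,0,0,-0.03,0],[1,0,0,-0.03,0],[1,0,0,-0.02,0],[1,0,0,0,0],[1,0,0,0,0]]]'; python3 -m crank '[[[1,-0.025,-0.01,0,0],[1,-0.03,-0.01,0,0],[1,-0.03,-0.01,0,0],[1,-0.03,-0.01,0,0],[1,-0.03,-0.01,0,0],[1,-0.02,-0.01,0,0],[1,0,0,0,0],[1,0,0,0,0]]]'; python3 ck.py; python3 snap.py k12 scene; python3 snap.py k13 side;  python3 - <<'E'
from ph import *
for n in('scene','side'):
    f=grab_frame(n);save('end'+n,f)
E
```

```text
time_s: 25.23
tcp_pos: [550.0, 4.7, 343.9]
tcp_rot: [180.0, -0.1, 0.0]
ft_force: [0.7, 0.1, -1.2]
gripper_width: 88.0
time_s: 25.9
tcp_pos: [384.3, 64.9, 342.9]
tcp_rot: [-180.0, 0.1, 0.1]
ft_force: [0.6, -0.6, 0.2]
gripper_width: 88.3
t 25.9 F [ 0.6 -0.6] rad -0.8 tan 0.1 r 192.4 a 138.7 88.287322727365
t 25.9
[(207.4, 27.400000000000006, 94.4, 24.0), (267.4, 27.399999999999977, 92.9, 35.0), (149.3, 29.30000000000001, 96.5, 35.0), (327.6, 27.600000000000023, 92.7, 36.0), (90.0, 30.0, 93.8, 37.0)]
t 25.95
[(146.7, 26.69999999999999, 98.0, 21.0), (204.7, 24.69999999999999, 93.3, 29.0), (330.5, 30.5, 91.1, 29.0), (266.9, 26.899999999999977, 89.3, 32.0)]
```

View pics/endscene.png

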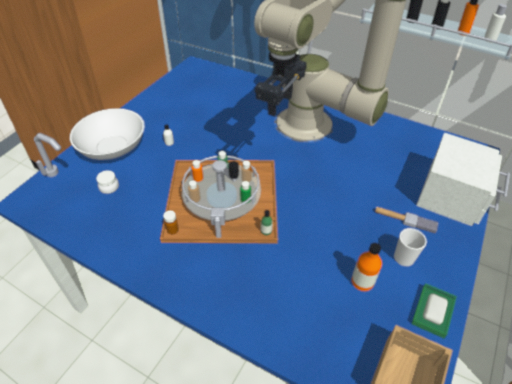

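View pics/k12z.png

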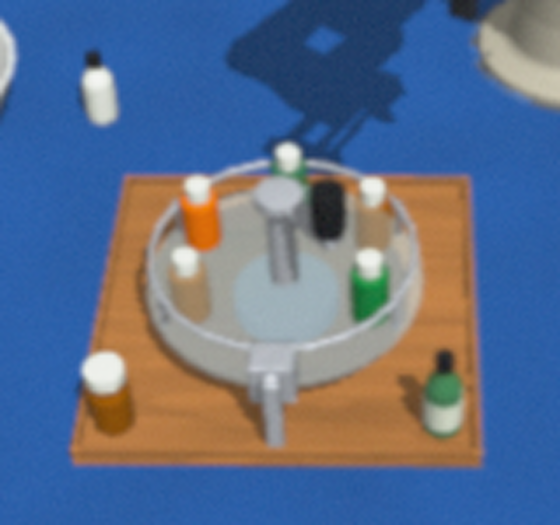

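The lug is in line with the pointer (zoomed (272,365) and (270,385)), the shelf has not moved since the release, and everything else stands where it was. Handing in.

```bash
python3 -c "
from station import sign_off
print(sign_off())"
```

```text
the job is handed in; nothing more can be done
None
```

The job is done and handed in at about 26 s of the 72 s allowed.

**Spin:** I took the knob from above and turned it anticlockwise. The shelf stayed inside 21–27 turns a minute for about 10 s. Its speed was not read directly. A model fitted to the shelf angles in four pictures puts it at about 24.4 turns a minute, with a brief dip to about 22 when I stopped the crank for a picture.

**Stop:** One continuous deceleration brought the shelf to rest with the lug at about 28.5° and the pointer at 28.8°. The two cameras' bottle-cap angles differ by 1 to 3°, so the lug's position is good to about a degree or two.

**After letting go:** The shelf angle was the same in pictures taken before the release, after it and after the gripper drew back. By eye, the last scene view shows the bottles and loose items where they were. The last wrist force was under 1 N.

**Forces:** The largest force I read at the wrist was about 20 N. It came early in the run, because my estimate of the circle's centre was off by 1–2 mm. I corrected that while turning, and later readings were below 19 N.

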